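# Snap home the studs round an open clock's retaining ring

### The arm

A 6-joint arm with a two-finger parallel gripper is mounted at the origin on the work surface. World frame = base frame: x ahead of the robot, y to its left, z up, the work surface at z = 0. Lengths are in m, angles in rad, forces in N, time in s.
With the tool pointing down it reaches from about 0.3 to 0.875 m from the base axis. Payload 6.4 kg.
Tool frame: the origin (TCP) lies between the finger pads, 19 mm behind the fingertips; this is the grasp point; z points along the fingers, y is the line along which they close (so a half turn about z gives the same grasp; the last joint's range is limited). The gripper opens to 85 mm and grips with 20 to 120 N. Pads are 22 mm wide; open, the fingers measure 114 mm over their backs; the gripper's body (76 mm by 85 mm) begins 54 mm behind the grasp point. The pads swing forward as they close: fully open they stand 13 mm farther back than shut.
Start: joints at [-1.432, 0.181, 1.607, -0, 1.354, -0.206], TCP at [0.194, -0.541, 0.25] pointing down, gripper open.
Joint ranges: [-2.99, 2.99], [-0.89, 2.07], [0.3, 2.58], [-1.14, 4.28], [0, 2.63], [-3.12, 3.12]. Speed limits (rad/s): [2.57, 2.57, 3.01, 3.14, 3.14, 3.14].

### API

Orientations are given as [roll, pitch, yaw] about the fixed x, y, z axes, in that order (R = Rz(yaw) Ry(pitch) Rx(roll)).
In Python, from rig import ctrl, cams, job gives the robot as it stands. The module is installed in compiled form; this text tells all that it offers.
- The arm moves only by the tool drive_tool, never from a script. Its argument "increments" is a list of rows, each an object with "dp": the shift along the tool's x, y, z in mm, a list of three; "twist": the turn, a rotation vector about the tool's x, y, z in rad, a list of three; "hand": the opening in per cent of the stroke, from 0 (shut) to 100 (fully open). A call has exactly 5 rows; each row shifts and turns the commanded pose from where the row before left it, along the tool's axes as they then stand; what a row does not reach is not made up. A row lasts 1/10 s, in which the tool goes at most 50 mm and 8.59 degrees, less where a joint would pass 70% of its speed; a pose out of reach is approached as far as the arm can. A call with a gripper value outside its range is refused whole. The fingers move at their own pace and stop on an object; "newtons" is the grip in N (left out, the last holds). Time passes only in rows, so rows that do not move let the fingers close, or fill a call up. It gives the time, the measured TCP pose, the force, the opening and the grip force at its end, in the units of the state.
- ctrl.read_state(): the state, without advancing time (a new reading comes with each control period).
- cams.get_image(name): name is "scene" or "top" or "wrist"; returns (picture, depth): 384x512x3 uint8, red, green, blue; 384x512 float32, m along the optical axis (not along the pixel's ray), 0 where there is no reading.
- cams.calibration(name): a dict with "intrinsics" (3x3 intrinsics, pixels), "eye" and "attitude" of the camera in the world. Camera axes: x right, y down, z forward; pixel columns grow to the right and rows downward; lengths in m; the calibration is good to about 2 mm. A picture is of the moment at which its call begins: read the wrist's pose just before it. calibration takes no time and is no camera call; for the wrist camera it gives the pose at the moment of the call.
- job.finish_job(): hands the job in; it is judged then, once.
The state is a dict: "time_s": time; "joints": joint angles; "joint_velocities": joint speeds; "joint_efforts": joint torques, N m; "tool_pos": TCP position; "tcp_rot": TCP orientation; "force": force on the tool from outside, world axes, zero at the start; "torque": the same for the moment, N m; "finger_gap": finger opening in m; "grip_force": force on a finger pad.
Only numpy, scipy, OpenCV 4.12 (cv2) and the standard library are available. Lean on these libraries where they do the work, as an engineer would, in place of code of your own. Each camera call takes 0.05 s, during which the arm holds its last target. There are 200 camera calls.

### The job

Shut the gripper and run its fingertips round the metal ring of the open clock, clockwise seen from above from the red stud past the three brass ones to the blue one, lightly pushing each of the five domed snap studs fully in, in that order. From the red stud until the blue one is in, follow the ring with the fingertips over it and within about 3 cm of its face; do not touch the movement inside, do not push the sprung clock down hard or lift it, and leave everything else on the bench alone. Finish clear of everything.

Things in the scene. Friction and masses are not known exactly. Their poses are not given: they have to be found in the camera images.
- ring_center (a point): centre of the level aluminium ring, at the ring's top face (inner radius 66 mm, outer 108, about 73 mm above the bench), in a round steel wall-clock case 224 mm across, lying open on a sprung cushion. The studs stand on a circle of 87 mm radius at +100, +50, 0, -50, -100 degrees from its x axis (counter-clockwise from above); a wire hanger sticks out at 180 degrees. z up.
- clock (a joint): how far the clock has sunk on its sprung cushion (m): 0 at rest, positive down, to a stop at 0.010; spring about 2.5 N per mm, so 2 mm takes about 5 N; it springs back when let go. Negative means that the clock is lifted.
- movement: the bare clock movement inside the ring: brass plate, gears and a steel bridge, within 60 mm of the centre, its highest part 11 mm below the ring's top face. Delicate.
- stud1_top (a point): crown of the first snap stud: a shallow red dome on the ring, 34 mm across, its crown 5 mm above the ring's top face when out and 1 mm above it when fully in (it goes straight down into the ring). A dark disc 39 mm across is painted round it. Pressing from above or sliding a fingertip over it along the ring both push it in.
- stud1 (a joint): how far the red first stud is pushed in (m): near 0 out, 0.004 fully in. About 2 N moves it; it stays where it is left.
- stud2_top (a point): crown of the second snap stud: a shallow brass dome on the ring, 34 mm across, its crown 5 mm above the ring's top face when out and 1 mm above it when fully in (it goes straight down into the ring). A dark disc 39 mm across is painted round it. Pressing from above or sliding a fingertip over it along the ring both push it in.
- stud2 (a joint): how far the brass second stud is pushed in (m): near 0 out, 0.004 fully in. About 2 N moves it; it stays where it is left.
- stud3_top (a point): crown of the third snap stud: a shallow brass dome on the ring, 34 mm across, its crown 5 mm above the ring's top face when out and 1 mm above it when fully in (it goes straight down into the ring). A dark disc 39 mm across is painted round it. Pressing from above or sliding a fingertip over it along the ring both push it in.
- stud3 (a joint): how far the brass third stud is pushed in (m): near 0 out, 0.004 fully in. About 2 N moves it; it stays where it is left.
- stud4_top (a point): crown of the fourth snap stud: a shallow brass dome on the ring, 34 mm across, its crown 5 mm above the ring's top face when out and 1 mm above it when fully in (it goes straight down into the ring). A dark disc 39 mm across is painted round it. Pressing from above or sliding a fingertip over it along the ring both push it in.
- stud4 (a joint): how far the brass fourth stud is pushed in (m): near 0 out, 0.004 fully in. About 2 N moves it; it stays where it is left.
- stud5_top (a point): crown of the fifth and last snap stud: a shallow blue dome on the ring, 34 mm across, its crown 5 mm above the ring's top face when out and 1 mm above it when fully in (it goes straight down into the ring). A dark disc 39 mm across is painted round it. Pressing from above or sliding a fingertip over it along the ring both push it in.
- stud5 (a joint): how far the blue fifth and last stud is pushed in (m): near 0 out, 0.004 fully in. About 2 N moves it; it stays where it is left.
- loupe: bystander: black cone-shaped eye loupe standing on its small end, 38 mm across, 36 mm high; origin at the middle of its underside. Leave alone.
- screw_tin: bystander: small round aluminium tin with blue lid, 38 mm across, 20 mm high; origin at the middle of its underside. Leave alone.
- tweezers: bystander: steel tweezers lying flat, about 128 mm long, 5 mm thick; origin at the middle of its underside. Leave alone.
- driver: bystander: small screwdriver with yellow handle lying flat, 130 mm long; origin at the middle of its underside. Leave alone.
- oil_pot: bystander: amber glass jar with red cap, 32 mm across, 50 mm high; origin at the middle of its underside. Leave alone.
- pliers: bystander: steel pliers lying flat, about 120 mm long, 12 mm thick; origin at the middle of its underside. Leave alone.

How it is judged:
On the way, in this order (a step that is already met when the one before it is completed fails the run):
1. the red stud (first) is in (value of joint stud1 above 0.003 m), for 0.1 s.
2. the brass stud (second) is in (value of joint stud2 above 0.003 m), for 0.1 s.
3. the brass stud (third) is in (value of joint stud3 above 0.003 m), for 0.1 s.
4. the brass stud (fourth) is in (value of joint stud4 above 0.003 m), for 0.1 s.
5. the blue stud (fifth and last) is in (value of joint stud5 above 0.003 m), for 0.1 s.
At the end, for the whole second after the job is handed in: all five studs pushed in by more than 3 of their 4 mm, and the clock back at rest on its cushion (within 1.5 mm of its free height) (value of joint each of stud1, stud2, stud3, stud4, stud5 above 0.003 m and value of joint clock between -0.0015 and 0.0015 m); the robot touches nothing.
It fails at once if the clock is pushed down more than 6 mm on its cushion (value of joint clock above 0.006 m).
It fails at once if the clock is lifted by more than 4 mm (value of joint clock below -0.004 m).
It fails at once if the movement is touched (more than 0.5 N) (contact force between any of the fingers, the arm and movement above 0.5 N).
It fails at once if between the red stud and the blue one the fingers leave the ring: TCP less than 55 mm or more than 125 mm from the ring's axis, or more than 65 mm above its face (value of joint stud1 above 0.003 m and value of joint stud5 below 0.003 m and (horizontal distance between the grasp point and ring_center below 0.055 m or horizontal distance between the grasp point and ring_center above 0.125 m or z of the grasp point in the frame of ring_center above 0.065 m)).
It fails at once if a bystander is moved by more than 15 mm (distance of any of loupe, screw_tin, tweezers, driver, oil_pot, pliers from where it was at the start of the episode above 0.015 m).
It also fails if it takes over 61 s, if anything falls off the work surface, if the arm or the gripper's body presses on something with over 40 N, if the wrist force passes 120 N, or if a joint passes its speed limit or range.

## Working session

There is one attempt and no reset: what is moved stays moved. The work goes in short steps, Python scripts to look and compute and a tool call to move; the robot and the scene stay as the last step left them, time stands still between calls to the robot, and variables do not carry over. Pictures are saved under pics/ and viewed, at most 10 in all, crops included, and the job is handed in when it is done.

Besides the shell and the picture viewer there is one more tool, called after "Emit:" as name(argument=value, ...), one argument or row to a line, values as JSON. drive_tool: Moves the arm, as the interface text tells. Its arguments: {"type":"object","properties":{"increments":{"type":"array"},"newtons":{"type":"number"}},"required":["increments"]}

```bash
mkdir -p pics; cat > h.py <<'E'
import numpy as np, cv2
from rig import ctrl, cams, job
def snap(n,f):
    c=cams.calibration(n); im,d=cams.get_image(n)
    cv2.imwrite('pics/'+f+'.png',im[:,:,::-1]); np.savez('pics/'+f+'.npz',im=im,d=d,K=c['intrinsics'],e=c['eye'],a=np.array(c['attitude']))
    return im,d,c
E
python3 - <<'E'
from h import *
print(ctrl.read_state())
for n in ['scene','top']:
    im,d,c=snap(n,n+'0'); print(n,c)
a=cv2.imread('pics/scene0.png');b=cv2.imread('pics/top0.png')
E
```

```text
{'time_s': 0.0, 'joints': array([-1.43228226e+00,  1.81526858e-01,  1.60798158e+00,  2.69406835e-05,
        1.35378946e+00, -2.06332934e-01]), 'joint_velocities': array([ 0.0021667 , -0.00100148, -0.00082742, -0.00063686, -0.00019899,
       -0.00061535]), 'joint_efforts': array([-3.05517795e-03, -4.44877410e+01, -3.51342523e+01, -3.94101071e-04,
        8.95344507e-03, -1.31548046e-05]), 'tool_pos': array([ 0.19431572, -0.5406379 ,  0.24910486]), 'tcp_rot': array([-3.13992897e+00, -3.75098069e-04,  3.44840861e-01]), 'force': array([0.43407251, 0.10074577, 0.59019995]), 'torque': array([-0.02037388, -0.03834347, -0.00217285]), 'grip_force': 0.0, 'finger_gap': 0.0857727294208958}
scene {'intrinsics': array([[470.81330768,   0.        , 254.35085009],
       [  0.        , 470.81330768, 189.79692788],
       [  0.        ,   0.        ,   1.        ]]), 'eye': array([1.3548951 , 0.33365607, 0.95052176]), 'attitude': array([-2.37894427, -0.00612728,  1.97537673])}
top {'intrinsics': array([[373.99022776,   0.        , 249.71175714],
       [  0.        , 373.99022776, 193.45860635],
       [  0.        ,   0.        ,   1.        ]]), 'eye': array([0.50293037, 0.00278919, 1.24629212]), 'attitude': array([-3.05985761, -0.01201895, -1.57759337])}
```

View pics/top0.png

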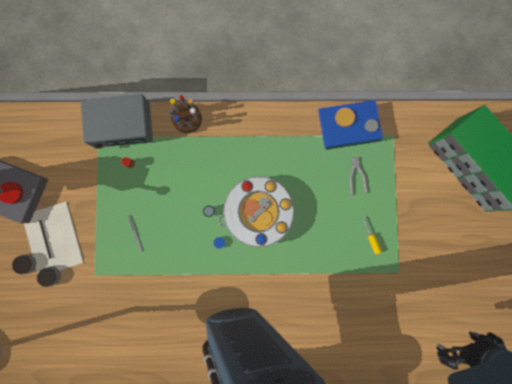

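View pics/scene0.png

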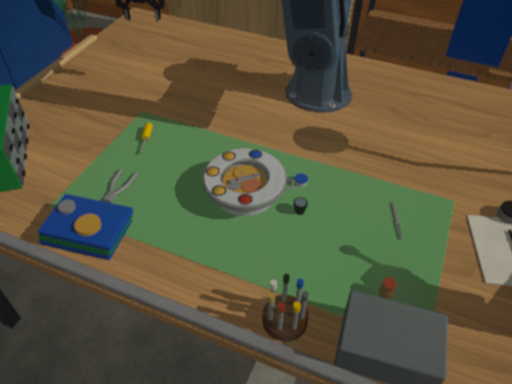

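The top picture shows the clock centred near (259,211), red stud (247,186), brass ones (271,186), (286,204), (281,227), and blue (262,239). The loupe is at (209,211) and the tin at (220,243). In the scene view the clock is near (245,180), with the hanger towards the loupe and tin.

```bash
cat >> h.py <<'E'
from scipy.spatial.transform import Rotation as R
def ray(f,uv,z):
    q=np.load('pics/'+f+'.npz'); r=R.from_euler('xyz',q['a']).as_matrix()@np.linalg.solve(q['K'],[uv[0],uv[1],1.])
    return q['e']+r*(z-q['e'][2])/r[2]
def blobs(f,box):
    im=np.load('pics/'+f+'.npz')['im']; h=cv2.cvtColor(im,cv2.COLOR_RGB2HSV)
    x0,y0,x1,y1=box; out=[]
    for nm,lo,hi in [('red',(0,150,90),(6,255,255)),('red2',(172,150,90),(180,255,255)),('brass',(12,110,110),(28,255,255)),('blue',(105,130,60),(128,255,255))]:
        m=cv2.inRange(h,lo,hi); k=np.zeros_like(m); k[y0:y1,x0:x1]=m[y0:y1,x0:x1]
        n,_,s,c=cv2.connectedComponentsWithStats(k)
        out+=[(nm,s[i,4],c[i]) for i in range(1,n) if s[i,4]>=15]
    return out
ANG=np.radians([100,50,0,-50,-100])
MOD=np.c_[.087*np.cos(ANG),.087*np.sin(ANG)]
def rigid(P):
    P=np.asarray(P); r=np.array(MOD); rc=r-r.mean(0); pc=P-P.mean(0)
    th=np.arctan2((rc[:,0]*pc[:,1]-rc[:,1]*pc[:,0]).sum(),(rc*pc).sum()); M=np.array([[np.cos(th),-np.sin(th)],[np.sin(th),np.cos(th)]])
    t=P.mean(0)-M@r.mean(0); return t,th,P-(r@M.T+t)
E
python3 - <<'E'
from h import *
for f,b in [('top0',(220,172,300,250)),('scene0',(195,140,295,215))]:
    print(f)
    for nm,a,c in blobs(f,b): print(nm,a,c.round(1),ray(f,c,.077).round(4))
for n,c,z in [('loupe',(209,211),.036),('tin',(220,243),.02)]: print(n,ray('top0',c,z).round(3))
E
```

```text
top0
red 59 [246.5 185.9] [ 0.6224 -0.0021  0.077 ]
brass 69 [270. 186.] [ 0.6218 -0.0759  0.077 ]
brass 682 [260.1 212.9] [ 0.5374 -0.0438  0.077 ]
brass 69 [285. 204.] [ 0.5648 -0.1223  0.077 ]
brass 70 [281.  227.1] [ 0.493  -0.1089  0.077 ]
blue 61 [260.7 238.9] [ 0.4568 -0.045   0.077 ]
blue 40 [221.6 242.3] [0.4472 0.0762 0.077 ]
scene0
red 68 [244.9 198.7] [6.236e-01 4.000e-04 7.700e-02]
brass 379 [277.1 144.4] [ 0.3967 -0.0007  0.077 ]
brass 55 [229.  155.6] [ 0.4934 -0.1054  0.077 ]
brass 338 [238.2 172.4] [ 0.5438 -0.0547  0.077 ]
brass 65 [213.  170.9] [ 0.5655 -0.1186  0.077 ]
brass 18 [258.2 179.4] [0.5469 0.0046 0.077 ]
brass 56 [241.3 189. ] [ 0.5963 -0.0219  0.077 ]
brass 66 [219.2 190.3] [ 0.6232 -0.0718  0.077 ]
blue 47 [255.2 153.7] [ 0.4574 -0.0422  0.077 ]
loupe [0.546 0.119 0.036]
tin [0.442 0.085 0.02 ]
```

```bash
python3 - <<'E'
from h import *
T=[(.6224,-.0021),(.6218,-.0759),(.5648,-.1223),(.493,-.1089),(.4568,-.045)]
S=[(.6236,.0004),(.6232,-.0718),(.5655,-.1186),(.4934,-.1054),(.4574,-.0422)]
for P in (T,S,(np.array(T)+S)/2):
    t,th,r=rigid(P); print(t.round(4),np.degrees(th).round(2),(r*1000).round(1).tolist())
q=np.load('pics/top0.npz'); c=R.from_euler('xyz',ctrl.read_state()['tcp_rot']).as_matrix(); print((c.T@(np.array([.54,-.06,.25])-ctrl.read_state()['tool_pos'])*1000).round(0))
# ring height from depth
im=q['d']; K=q['K']; M=R.from_euler('xyz',q['a']).as_matrix()
v,u=np.mgrid[175:250,220:300]; P=np.stack([(u-K[0,2])/K[0,0]*im[v,u],(v-K[1,2])/K[1,1]*im[v,u],im[v,u]],-1)@M.T+q['e']
t=[.541,-.046]; r=np.hypot(P[...,0]-t[0],P[...,1]-t[1]); print(np.percentile(P[...,2][(r>.07)&(r<.1)],[5,25,50,75,95]).round(4))
E
```

```text
[ 0.5433 -0.0382] -75.56 [[-0.2, 0.1], [-0.0, -0.2], [-0.2, 0.1], [0.2, 0.1], [0.2, -0.1]]
[ 0.5442 -0.0349] -75.56 [[0.2, -0.7], [0.5, 0.6], [-0.4, 0.5], [-0.2, 0.2], [-0.1, -0.6]]
[ 0.5438 -0.0365] -75.56 [[0.0, -0.3], [0.2, 0.2], [-0.3, 0.3], [0.0, 0.1], [0.1, -0.3]]
[ 488. -336.   -0.]
[0.0694 0.0721 0.0739 0.0757 0.0783]
```

Emit:
drive_tool(
  increments=[
    {"dp": [0, 0, 0], "twist": [0, 0, 0.12], "hand": 0},
    {"dp": [0, 0, 0], "twist": [0, 0, 0.12], "hand": 0},
    {"dp": [0, 0, 0], "twist": [0, 0, 0.105], "hand": 0},
    {"dp": [20, -25, 0], "twist": [0, 0, 0], "hand": 0},
    {"dp": [25, -35, 0], "twist": [0, 0, 0], "hand": 0},
  ],
)

```text
time_s: 0.6
tool_pos: [0.2388, -0.4814, 0.2493]
tcp_rot: [-3.141, 0.0, -0.003]
force: [1.3, -0.2, 1.3]
finger_gap: 0.0125
grip_force: 0.0
```

Emit:
drive_tool(
  increments=[
    {"dp": [24, -30, 0], "twist": [0, 0, 0], "hand": 0},
    {"dp": [24, -30, 0], "twist": [0, 0, 0], "hand": 0},
    {"dp": [24, -30, 0], "twist": [0, 0, 0], "hand": 0},
    {"dp": [24, -30, 0], "twist": [0, 0, 0], "hand": 0},
    {"dp": [24, -30, 0], "twist": [0, 0, 0], "hand": 0},
  ],
)

```text
time_s: 1.1
tool_pos: [0.36, -0.3296, 0.2497]
tcp_rot: [-3.141, 0.0, -0.0]
force: [1.1, -0.7, -0.9]
finger_gap: -0.0002
grip_force: 0.0
```

Emit:
drive_tool(
  increments=[
    {"dp": [24, -30, 0], "twist": [0, 0, 0], "hand": 0},
    {"dp": [24, -30, 0], "twist": [0, 0, 0], "hand": 0},
    {"dp": [24, -30, 0], "twist": [0, 0, 0], "hand": 0},
    {"dp": [24, -30, 0], "twist": [0, 0, 0], "hand": 0},
    {"dp": [0, 0, 0], "twist": [0, 0, 0], "hand": 0},
  ],
)

```text
time_s: 1.6
tool_pos: [0.4571, -0.2077, 0.2497]
tcp_rot: [-3.14, -0.0, 0.005]
force: [-0.7, -0.5, -0.5]
finger_gap: -0.0002
grip_force: 0.0
```

```bash
python3 - <<'E'
from h import *
print(ctrl.read_state()['tool_pos'],ctrl.read_state()['tcp_rot']); im,d,c=snap('wrist','w1'); print(c)
for p in [(.6236,-.001),(.5438,-.0365),(.4571,-.0436)]:
    q=R.from_euler('xyz',c['attitude']).as_matrix().T@(np.array([*p,.077])-c['eye']); k=c['intrinsics']@q; print(k[:2]/k[2],k[2])
E
```

```text
[ 0.45713443 -0.20768375  0.24965143] [-3.13995908e+00 -2.93320073e-04  4.58280051e-03]
{'intrinsics': array([[289.74128108,   0.        , 252.0108596 ],
       [  0.        , 289.74128108, 187.41412389],
       [  0.        ,   0.        ,   1.        ]]), 'eye': array([ 0.5379754 , -0.20656114,  0.37357718]), 'attitude': array([ 2.81684214e+00,  1.86378954e-03, -1.56558653e+00])}
[ 18.46076545 -14.57315058] 0.2537752347540239
[76.15818464 82.51989453] 0.2792339029924975
[ 98.28584761 169.58561258] 0.3068971590534989
```

Emit:
drive_tool(
  increments=[
    {"dp": [0, -40, 0], "twist": [0, 0, 0], "hand": 0},
    {"dp": [0, -40, 0], "twist": [0, 0, 0], "hand": 0},
    {"dp": [0, -40, 0], "twist": [0, 0, 0], "hand": 0},
    {"dp": [0, -40, 0], "twist": [0, 0, 0], "hand": 0},
    {"dp": [0, 0, 0], "twist": [0, 0, 0], "hand": 0},
  ],
)

```text
time_s: 2.15
tool_pos: [0.4546, -0.0485, 0.2497]
tcp_rot: [-3.14, 0.001, 0.003]
force: [-0.5, -1.0, -0.6]
finger_gap: 0.0
grip_force: 0.0
```

```bash
python3 - <<'E'
from h import *
s=ctrl.read_state();print(s['tool_pos'],s['tcp_rot'],s['force']); snap('wrist','w2')
for nm,a,c in blobs('w2',(0,0,512,384)): print(nm,a,c.round(1),ray('w2',c,.0765).round(4))
E
```

```text
[ 0.45455468 -0.04847606  0.24966903] [-3.14029082e+00  7.72902810e-04  3.04495702e-03] [-0.50488512 -0.98928176 -0.56426509]
red 131 [200.6   2.4] [ 0.6088 -0.0009  0.0765]
red 44 [258.8  67.6] [ 0.5552 -0.0533  0.0765]
red 24 [226.1 100.3] [ 0.5254 -0.0216  0.0765]
brass 143 [282.2   2.6] [ 0.6089 -0.0736  0.0765]
brass 6737 [248.4  84.3] [ 0.5403 -0.0434  0.0765]
brass 904 [329.6  57.7] [ 0.5641 -0.1198  0.0765]
brass 672 [310.2 134.4] [ 0.4925 -0.1064  0.0765]
brass 9976 [ 97.4 257.9] [0.3467 0.1347 0.0765]
brass 12218 [397.8 261.6] [ 0.3433 -0.2202  0.0765]
brass 15 [143.3 264.4] [0.338  0.0817 0.0765]
brass 53 [164.3 280.2] [0.3158 0.0587 0.0765]
brass 56 [204.6 280. ] [0.3164 0.0097 0.0765]
brass 5819 [ 44.3 328.1] [0.2415 0.2212 0.0765]
brass 319 [252.  327.8] [ 0.2434 -0.048   0.0765]
brass 84 [160.1 330.1] [0.2391 0.0713 0.0765]
blue 673 [141.3 167. ] [0.4574 0.0698 0.0765]
blue 565 [248.1 168.3] [ 0.4565 -0.0431  0.0765]
```

View pics/w2.png

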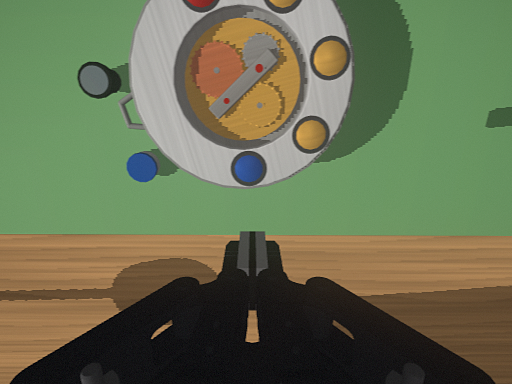

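The wrist view confirms the studs: brass at (330,58) and (310,134), blue at (248,168), within 1 mm of the fit, with red and the second brass cut off at the top edge. The fingertips are shut near (253,245). I'll go above the red stud now.

Emit:
drive_tool(
  increments=[
    {"dp": [34, -10, 0], "twist": [0, 0, 0], "hand": 0},
    {"dp": [34, -10, 0], "twist": [0, 0, 0], "hand": 0},
    {"dp": [34, -10, 0], "twist": [0, 0, 0], "hand": 0},
    {"dp": [34, -10, 0], "twist": [0, 0, 0], "hand": 0},
    {"dp": [32, -8, 0], "twist": [0, 0, 0], "hand": 0},
  ],
)

```text
time_s: 2.7
tool_pos: [0.625, -0.0055, 0.2494]
tcp_rot: [3.141, 0.0, -0.002]
force: [-0.1, -0.4, -0.0]
finger_gap: -0.0004
grip_force: 0.0
```

Emit:
drive_tool(
  increments=[
    {"dp": [0, 0, 40], "twist": [0, 0, 0], "hand": 0},
    {"dp": [0, 0, 40], "twist": [0, 0, 0], "hand": 0},
    {"dp": [0, 0, 40], "twist": [0, 0, 0], "hand": 0},
    {"dp": [0, 0, 20], "twist": [0, 0, 0], "hand": 0},
    {"dp": [0, 0, 0], "twist": [0, 0, 0], "hand": 0},
  ],
)

```text
time_s: 3.2
tool_pos: [0.6206, -0.0053, 0.1054]
tcp_rot: [-3.141, 0.008, -0.002]
force: [-0.7, 0.4, 0.2]
finger_gap: -0.0001
grip_force: 0.0
```

Emit:
drive_tool(
  increments=[
    {"dp": [0, 0, 0], "twist": [0, 0, 0], "hand": 0},
    {"dp": [0, 0, 0], "twist": [0, 0, 0], "hand": 0},
    {"dp": [0, 0, 0], "twist": [0, 0, 0], "hand": 0},
    {"dp": [0, 0, 0], "twist": [0, 0, 0], "hand": 0},
    {"dp": [0, 0, 0], "twist": [0, 0, 0], "hand": 0},
  ],
)

```text
time_s: 3.7
tool_pos: [0.6239, -0.0033, 0.1109]
tcp_rot: [3.141, -0.001, 0.0]
force: [0.7, -0.4, 0.4]
finger_gap: -0.0004
grip_force: 0.0
```

Emit:
drive_tool(
  increments=[
    {"dp": [-1, -3, 3], "twist": [0, 0, 0], "hand": 0},
    {"dp": [0, 0, 3], "twist": [0, 0, 0], "hand": 0},
    {"dp": [0, 0, 3], "twist": [0, 0, 0], "hand": 0},
    {"dp": [0, 0, 1], "twist": [0, 0, 0], "hand": 0},
    {"dp": [0, 0, 0], "twist": [0, 0, 0], "hand": 0},
  ],
)

```text
time_s: 4.2
tool_pos: [0.6222, -0.0002, 0.0995]
tcp_rot: [-3.141, 0.001, -0.0]
force: [-0.1, 0.1, 0.2]
finger_gap: -0.0
grip_force: 0.0
```

Emit:
drive_tool(
  increments=[
    {"dp": [0, 0, 1], "twist": [0, 0, 0], "hand": 0},
    {"dp": [0, 0, 1], "twist": [0, 0, 0], "hand": 0},
    {"dp": [0, 0, 1], "twist": [0, 0, 0], "hand": 0},
    {"dp": [0, 0, 0], "twist": [0, 0, 0], "hand": 0},
    {"dp": [0, 0, 0], "twist": [0, 0, 0], "hand": 0},
  ],
)

```text
time_s: 4.7
tool_pos: [0.6225, -0.0003, 0.097]
tcp_rot: [3.142, 0.0, -0.0]
force: [0.4, 0.4, 0.2]
finger_gap: 0.0003
grip_force: 0.0
```

Emit:
drive_tool(
  increments=[
    {"dp": [0, 0, 1], "twist": [0, 0, 0], "hand": 0},
    {"dp": [0, 0, 0], "twist": [0, 0, 0], "hand": 0},
    {"dp": [0, 0, 1], "twist": [0, 0, 0], "hand": 0},
    {"dp": [0, 0, 0], "twist": [0, 0, 0], "hand": 0},
    {"dp": [0, 0, 0], "twist": [0, 0, 0], "hand": 0},
  ],
)

```text
time_s: 5.2
tool_pos: [0.6226, -0.0003, 0.0952]
tcp_rot: [3.142, -0.0, -0.0]
force: [-0.7, 0.0, 1.2]
finger_gap: 0.0001
grip_force: 0.8
```

Emit:
drive_tool(
  increments=[
    {"dp": [0, 0, 1], "twist": [0, 0, 0], "hand": 0},
    {"dp": [0, 0, 0], "twist": [0, 0, 0], "hand": 0},
    {"dp": [0, 0, 0], "twist": [0, 0, 0], "hand": 0},
    {"dp": [0, 0, 0], "twist": [0, 0, 0], "hand": 0},
    {"dp": [0, 0, 0], "twist": [0, 0, 0], "hand": 0},
  ],
)

```text
time_s: 5.7
tool_pos: [0.6226, -0.0003, 0.0941]
tcp_rot: [3.142, -0.0, -0.0]
force: [1.5, -0.0, 1.8]
finger_gap: -0.0
grip_force: 0.8
```

Emit:
drive_tool(
  increments=[
    {"dp": [0, 0, 1], "twist": [0, 0, 0], "hand": 0},
    {"dp": [0, 0, 0], "twist": [0, 0, 0], "hand": 0},
    {"dp": [0, 0, 0], "twist": [0, 0, 0], "hand": 0},
    {"dp": [0, 0, 0], "twist": [0, 0, 0], "hand": 0},
    {"dp": [0, 0, 0], "twist": [0, 0, 0], "hand": 0},
  ],
)

```text
time_s: 6.2
tool_pos: [0.6225, -0.0003, 0.093]
tcp_rot: [3.142, -0.0, -0.0]
force: [1.4, 0.9, 1.6]
finger_gap: -0.0002
grip_force: 0.8
```

Emit:
drive_tool(
  increments=[
    {"dp": [0, 0, 1], "twist": [0, 0, 0], "hand": 0},
    {"dp": [0, 0, 0], "twist": [0, 0, 0], "hand": 0},
    {"dp": [0, 0, 0], "twist": [0, 0, 0], "hand": 0},
    {"dp": [0, 0, 0], "twist": [0, 0, 0], "hand": 0},
    {"dp": [0, 0, 0], "twist": [0, 0, 0], "hand": 0},
  ],
)

```text
time_s: 6.7
tool_pos: [0.6225, -0.0003, 0.092]
tcp_rot: [3.142, -0.0, -0.0]
force: [1.1, -0.0, 1.4]
finger_gap: -0.0
grip_force: 0.8
```

Emit:
drive_tool(
  increments=[
    {"dp": [0, 0, 0.5], "twist": [0, 0, 0], "hand": 0},
    {"dp": [0, 0, 0], "twist": [0, 0, 0], "hand": 0},
    {"dp": [0, 0, 0], "twist": [0, 0, 0], "hand": 0},
    {"dp": [0, 0, 0], "twist": [0, 0, 0], "hand": 0},
    {"dp": [0, 0, 0], "twist": [0, 0, 0], "hand": 0},
  ],
)

```text
time_s: 7.2
tool_pos: [0.6225, -0.0002, 0.0915]
tcp_rot: [-3.142, -0.0, -0.0]
force: [1.6, -0.6, 2.9]
finger_gap: -0.0
grip_force: 1.2
```

Emit:
drive_tool(
  increments=[
    {"dp": [0, 0, 0.7], "twist": [0, 0, 0], "hand": 0},
    {"dp": [0, 0, 0], "twist": [0, 0, 0], "hand": 0},
    {"dp": [0, 0, 0], "twist": [0, 0, 0], "hand": 0},
    {"dp": [0, 0, 0], "twist": [0, 0, 0], "hand": 0},
    {"dp": [0, 0, 0], "twist": [0, 0, 0], "hand": 0},
  ],
)

```text
time_s: 7.7
tool_pos: [0.6226, -0.0003, 0.0909]
tcp_rot: [3.142, -0.0, -0.0]
force: [1.1, 0.9, 4.5]
finger_gap: -0.0002
grip_force: 1.9
```

Emit:
drive_tool(
  increments=[
    {"dp": [0, 0, -5], "twist": [0, 0, 0], "hand": 0},
    {"dp": [0, 0, -5], "twist": [0, 0, 0], "hand": 0},
    {"dp": [3, 12, 0], "twist": [0, 0, 0], "hand": 0},
    {"dp": [3, 12, 0], "twist": [0, 0, 0], "hand": 0},
    {"dp": [2, 13, 0], "twist": [0, 0, 0], "hand": 0},
  ],
)

```text
time_s: 8.2
tool_pos: [0.6307, -0.0386, 0.1006]
tcp_rot: [3.141, 0.0, -0.0]
force: [-0.1, 0.2, -0.6]
finger_gap: 0.0002
grip_force: 0.0
```

Emit:
drive_tool(
  increments=[
    {"dp": [-2, 12, 0], "twist": [0, 0, 0], "hand": 0},
    {"dp": [-3, 12, 0], "twist": [0, 0, 0], "hand": 0},
    {"dp": [-3.5, 12.5, 0], "twist": [0, 0, 0], "hand": 0},
    {"dp": [0, 0, 0], "twist": [0, 0, 0], "hand": 0},
    {"dp": [0, 0, 0], "twist": [0, 0, 0], "hand": 0},
  ],
)

```text
time_s: 8.7
tool_pos: [0.6217, -0.0741, 0.1008]
tcp_rot: [-3.141, 0.0, -0.001]
force: [0.4, -0.8, 0.3]
finger_gap: 0.0003
grip_force: 0.0
```

Emit:
drive_tool(
  increments=[
    {"dp": [0, 0, 2], "twist": [0, 0, 0], "hand": 0},
    {"dp": [0, 0, 2], "twist": [0, 0, 0], "hand": 0},
    {"dp": [0, 0, 1], "twist": [0, 0, 0], "hand": 0},
    {"dp": [0, 0, 1], "twist": [0, 0, 0], "hand": 0},
    {"dp": [0, 0, 0], "twist": [0, 0, 0], "hand": 0},
  ],
)

```text
time_s: 9.2
tool_pos: [0.622, -0.0733, 0.0947]
tcp_rot: [-3.141, 0.0, 0.0]
force: [-0.0, 1.1, 1.8]
finger_gap: 0.0002
grip_force: 0.8
```

Next I press the remaining 4 mm in two calls.

Emit:
drive_tool(
  increments=[
    {"dp": [0, 0, 1], "twist": [0, 0, 0], "hand": 0},
    {"dp": [0, 0, 0], "twist": [0, 0, 0], "hand": 0},
    {"dp": [0, 0, 1], "twist": [0, 0, 0], "hand": 0},
    {"dp": [0, 0, 0], "twist": [0, 0, 0], "hand": 0},
    {"dp": [0, 0, 0.5], "twist": [0, 0, 0], "hand": 0},
  ],
)

```text
time_s: 9.7
tool_pos: [0.6221, -0.0737, 0.0924]
tcp_rot: [-3.142, -0.0, -0.0]
force: [0.5, 1.5, 1.5]
finger_gap: 0.0
grip_force: 1.0
```

Emit:
drive_tool(
  increments=[
    {"dp": [0, 0, 0.5], "twist": [0, 0, 0], "hand": 0},
    {"dp": [0, 0, 0.5], "twist": [0, 0, 0], "hand": 0},
    {"dp": [0, 0, 0.3], "twist": [0, 0, 0], "hand": 0},
    {"dp": [0, 0, 0], "twist": [0, 0, 0], "hand": 0},
    {"dp": [0, 0, 0], "twist": [0, 0, 0], "hand": 0},
  ],
)

```text
time_s: 10.2
tool_pos: [0.6221, -0.0738, 0.0912]
tcp_rot: [3.142, -0.0, -0.0]
force: [-0.6, 2.2, 3.7]
finger_gap: 0.0003
grip_force: 1.7
```

Emit:
drive_tool(
  increments=[
    {"dp": [0, 0, 0.4], "twist": [0, 0, 0], "hand": 0},
    {"dp": [0, 0, 0], "twist": [0, 0, 0], "hand": 0},
    {"dp": [0, 0, 0], "twist": [0, 0, 0], "hand": 0},
    {"dp": [0, 0, -5], "twist": [0, 0, 0], "hand": 0},
    {"dp": [0, 0, -5], "twist": [0, 0, 0], "hand": 0},
  ],
)

```text
time_s: 10.7
tool_pos: [0.6214, -0.0739, 0.1003]
tcp_rot: [3.141, 0.001, -0.0]
force: [0.6, 0.0, 0.0]
finger_gap: -0.0001
grip_force: 0.0
```

Emit:
drive_tool(
  increments=[
    {"dp": [-11, 15, 0], "twist": [0, 0, 0], "hand": 0},
    {"dp": [-12, 14.5, 0], "twist": [0, 0, 0], "hand": 0},
    {"dp": [-11, 7, 0], "twist": [0, 0, 0], "hand": 0},
    {"dp": [-11.5, 6, 0], "twist": [0, 0, 0], "hand": 0},
    {"dp": [-11.5, 4, 0], "twist": [0, 0, 0], "hand": 0},
  ],
)

```text
time_s: 11.2
tool_pos: [0.5635, -0.1211, 0.1004]
tcp_rot: [-3.141, 0.0, -0.001]
force: [-0.7, 0.5, 0.5]
finger_gap: 0.0001
grip_force: 0.0
```

Emit:
drive_tool(
  increments=[
    {"dp": [0, 0, 0], "twist": [0, 0, 0], "hand": 0},
    {"dp": [0, 0, 2], "twist": [0, 0, 0], "hand": 0},
    {"dp": [0, 0, 2], "twist": [0, 0, 0], "hand": 0},
    {"dp": [0, 0, 2], "twist": [0, 0, 0], "hand": 0},
    {"dp": [0, 0, 0], "twist": [0, 0, 0], "hand": 0},
  ],
)

```text
time_s: 11.7
tool_pos: [0.5654, -0.12, 0.0944]
tcp_rot: [3.141, -0.0, 0.0]
force: [-0.1, -0.5, 1.1]
finger_gap: -0.0
grip_force: 0.7
```

Emit:
drive_tool(
  increments=[
    {"dp": [0, 0, 1], "twist": [0, 0, 0], "hand": 0},
    {"dp": [0, 0, 1], "twist": [0, 0, 0], "hand": 0},
    {"dp": [0, 0, 0.5], "twist": [0, 0, 0], "hand": 0},
    {"dp": [0, 0, 0.5], "twist": [0, 0, 0], "hand": 0},
    {"dp": [0, 0, 0], "twist": [0, 0, 0], "hand": 0},
  ],
)

```text
time_s: 12.2
tool_pos: [0.5652, -0.1202, 0.0917]
tcp_rot: [-3.142, -0.0, -0.0]
force: [0.4, 0.9, 2.2]
finger_gap: -0.0002
grip_force: 1.0
```

Emit:
drive_tool(
  increments=[
    {"dp": [0, 0, 0.5], "twist": [0, 0, 0], "hand": 0},
    {"dp": [0, 0, 0.2], "twist": [0, 0, 0], "hand": 0},
    {"dp": [0, 0, 0], "twist": [0, 0, 0], "hand": 0},
    {"dp": [0, 0, 0], "twist": [0, 0, 0], "hand": 0},
    {"dp": [0, 0, 0], "twist": [0, 0, 0], "hand": 0},
  ],
)

```text
time_s: 12.7
tool_pos: [0.5652, -0.1202, 0.0911]
tcp_rot: [3.142, -0.001, -0.0]
force: [2.4, 1.5, 3.4]
finger_gap: 0.0
grip_force: 1.7
```

Emit:
drive_tool(
  increments=[
    {"dp": [0, 0, 0.4], "twist": [0, 0, 0], "hand": 0},
    {"dp": [0, 0, 0], "twist": [0, 0, 0], "hand": 0},
    {"dp": [0, 0, 0], "twist": [0, 0, 0], "hand": 0},
    {"dp": [0, 0, -5], "twist": [0, 0, 0], "hand": 0},
    {"dp": [0, 0, -5], "twist": [0, 0, 0], "hand": 0},
  ],
)

```text
time_s: 13.2
tool_pos: [0.5638, -0.1201, 0.0999]
tcp_rot: [-3.141, 0.003, -0.0]
force: [0.3, 0.1, -0.8]
finger_gap: -0.0
grip_force: 0.0
```

Emit:
drive_tool(
  increments=[
    {"dp": [-13, 2, 0], "twist": [0, 0, 0], "hand": 0},
    {"dp": [-13, 1, 0], "twist": [0, 0, 0], "hand": 0},
    {"dp": [-12, -2, 0], "twist": [0, 0, 0], "hand": 0},
    {"dp": [-17, -6, 0], "twist": [0, 0, 0], "hand": 0},
    {"dp": [-17.5, -8.5, 0], "twist": [0, 0, 0], "hand": 0},
  ],
)

```text
time_s: 13.7
tool_pos: [0.4913, -0.1069, 0.1003]
tcp_rot: [-3.142, 0.001, -0.001]
force: [-0.8, 0.7, -0.0]
finger_gap: 0.0003
grip_force: 0.0
```

Emit:
drive_tool(
  increments=[
    {"dp": [0, 0, 0], "twist": [0, 0, 0], "hand": 0},
    {"dp": [0, 0, 2], "twist": [0, 0, 0], "hand": 0},
    {"dp": [0, 0, 2], "twist": [0, 0, 0], "hand": 0},
    {"dp": [0, 0, 2], "twist": [0, 0, 0], "hand": 0},
    {"dp": [0, 0, 0], "twist": [0, 0, 0], "hand": 0},
  ],
)

```text
time_s: 14.2
tool_pos: [0.4932, -0.1072, 0.0944]
tcp_rot: [3.141, -0.001, -0.0]
force: [1.5, -1.0, 2.0]
finger_gap: -0.0001
grip_force: 0.7
```

Emit:
drive_tool(
  increments=[
    {"dp": [0, 0, 1], "twist": [0, 0, 0], "hand": 0},
    {"dp": [0, 0, 1], "twist": [0, 0, 0], "hand": 0},
    {"dp": [0, 0, 0.5], "twist": [0, 0, 0], "hand": 0},
    {"dp": [0, 0, 0.5], "twist": [0, 0, 0], "hand": 0},
    {"dp": [0, 0, 0], "twist": [0, 0, 0], "hand": 0},
  ],
)

```text
time_s: 14.7
tool_pos: [0.4927, -0.1068, 0.0916]
tcp_rot: [3.141, -0.0, -0.0]
force: [1.9, -1.1, 1.6]
finger_gap: -0.0
grip_force: 1.1
```

Emit:
drive_tool(
  increments=[
    {"dp": [0, 0, 0.5], "twist": [0, 0, 0], "hand": 0},
    {"dp": [0, 0, 0.4], "twist": [0, 0, 0], "hand": 0},
    {"dp": [0, 0, 0], "twist": [0, 0, 0], "hand": 0},
    {"dp": [0, 0, 0], "twist": [0, 0, 0], "hand": 0},
    {"dp": [0, 0, 0], "twist": [0, 0, 0], "hand": 0},
  ],
)

```text
time_s: 15.2
tool_pos: [0.4927, -0.1068, 0.0908]
tcp_rot: [3.141, -0.001, -0.0]
force: [1.8, -0.5, 3.4]
finger_gap: -0.0002
grip_force: 2.0
```

Emit:
drive_tool(
  increments=[
    {"dp": [0, 0, 0.2], "twist": [0, 0, 0], "hand": 0},
    {"dp": [0, 0, 0], "twist": [0, 0, 0], "hand": 0},
    {"dp": [0, 0, 0], "twist": [0, 0, 0], "hand": 0},
    {"dp": [0, 0, -5], "twist": [0, 0, 0], "hand": 0},
    {"dp": [0, 0, -5], "twist": [0, 0, 0], "hand": 0},
  ],
)

```text
time_s: 15.7
tool_pos: [0.4911, -0.106, 0.0997]
tcp_rot: [-3.14, 0.003, -0.0]
force: [-0.2, -0.2, 0.8]
finger_gap: -0.0001
grip_force: 0.0
```

Emit:
drive_tool(
  increments=[
    {"dp": [-13, -13, 0], "twist": [0, 0, 0], "hand": 0},
    {"dp": [-12, -15, 0], "twist": [0, 0, 0], "hand": 0},
    {"dp": [-5, -12, 0], "twist": [0, 0, 0], "hand": 0},
    {"dp": [-4, -12, 0], "twist": [0, 0, 0], "hand": 0},
    {"dp": [-2, -12, 0], "twist": [0, 0, 0], "hand": 0},
  ],
)

```text
time_s: 16.2
tool_pos: [0.4562, -0.0418, 0.1004]
tcp_rot: [-3.142, 0.0, -0.0]
force: [0.4, 0.6, -0.5]
finger_gap: 0.0001
grip_force: 0.0
```

Emit:
drive_tool(
  increments=[
    {"dp": [0, 0, 0], "twist": [0, 0, 0], "hand": 0},
    {"dp": [0, 0, 2], "twist": [0, 0, 0], "hand": 0},
    {"dp": [0, 0, 2], "twist": [0, 0, 0], "hand": 0},
    {"dp": [0, 0, 2], "twist": [0, 0, 0], "hand": 0},
    {"dp": [0, 0, 0], "twist": [0, 0, 0], "hand": 0},
  ],
)

```text
time_s: 16.7
tool_pos: [0.4568, -0.0431, 0.0943]
tcp_rot: [3.142, -0.0, -0.001]
force: [0.9, -0.1, 2.2]
finger_gap: -0.0004
grip_force: 0.7
```

Emit:
drive_tool(
  increments=[
    {"dp": [0, 0, 1], "twist": [0, 0, 0], "hand": 0},
    {"dp": [0, 0, 1], "twist": [0, 0, 0], "hand": 0},
    {"dp": [0, 0, 0.5], "twist": [0, 0, 0], "hand": 0},
    {"dp": [0, 0, 0.5], "twist": [0, 0, 0], "hand": 0},
    {"dp": [0, 0, 0], "twist": [0, 0, 0], "hand": 0},
  ],
)

```text
time_s: 17.2
tool_pos: [0.4567, -0.0429, 0.0915]
tcp_rot: [3.141, -0.001, -0.0]
force: [1.3, -1.3, 3.0]
finger_gap: -0.0001
grip_force: 1.1
```

Emit:
drive_tool(
  increments=[
    {"dp": [0, 0, 0.5], "twist": [0, 0, 0], "hand": 0},
    {"dp": [0, 0, 0.4], "twist": [0, 0, 0], "hand": 0},
    {"dp": [0, 0, 0], "twist": [0, 0, 0], "hand": 0},
    {"dp": [0, 0, 0], "twist": [0, 0, 0], "hand": 0},
    {"dp": [0, 0, 0], "twist": [0, 0, 0], "hand": 0},
  ],
)

```text
time_s: 17.7
tool_pos: [0.4568, -0.0429, 0.0907]
tcp_rot: [3.141, -0.001, -0.0]
force: [0.8, -2.1, 3.8]
finger_gap: 0.0001
grip_force: 2.1
```

Force and height match the other four studs, so I lift clear and check.

Emit:
drive_tool(
  increments=[
    {"dp": [0, 0, 0], "twist": [0, 0, 0], "hand": 0},
    {"dp": [0, 0, -5], "twist": [0, 0, 0], "hand": 0},
    {"dp": [0, 0, -20], "twist": [0, 0, 0], "hand": 0},
    {"dp": [0, 0, -35], "twist": [0, 0, 0], "hand": 0},
    {"dp": [0, 0, -35], "twist": [0, 0, 0], "hand": 0},
  ],
)

```text
time_s: 18.2
tool_pos: [0.4546, -0.0417, 0.1853]
tcp_rot: [-3.139, 0.005, -0.0]
force: [-0.2, -0.4, -0.3]
finger_gap: 0.0
grip_force: 0.0
```

Emit:
drive_tool(
  increments=[
    {"dp": [-20, 0, -35], "twist": [0, 0, 0], "hand": 0},
    {"dp": [-20, 0, -20], "twist": [0, 0, 0], "hand": 0},
    {"dp": [0, 0, 0], "twist": [0, 0, 0], "hand": 0},
    {"dp": [0, 0, 0], "twist": [0, 0, 0], "hand": 0},
    {"dp": [0, 0, 0], "twist": [0, 0, 0], "hand": 0},
  ],
)

```text
time_s: 18.7
tool_pos: [0.4159, -0.0423, 0.2391]
tcp_rot: [-3.14, 0.002, -0.0]
force: [0.2, 0.2, -0.0]
finger_gap: -0.0001
grip_force: 0.0
```

```bash
python3 - <<'E'
from h import *
s=ctrl.read_state();print(s['tool_pos'],s['force']); snap('wrist','w3'); im,_,_=snap('scene','s3')
a=cv2.resize(im[135:225,190:310],None,fx=4,fy=4,interpolation=cv2.INTER_CUBIC); b=cv2.imread('pics/scene0.png')[135:225,190:310]
w=cv2.imread('pics/w3.png')
q=np.load('pics/scene0.npz')['im'][135:225,190:310]
both=np.hstack([cv2.resize(q,None,fx=3,fy=3),cv2.resize(im[135:225,190:310],None,fx=3,fy=3)])[:,:,::-1]
out=np.zeros((270+300,720,3),np.uint8); out[:270]=both; out[270:570,:400]=cv2.resize(w,(400,300)); cv2.imwrite('pics/fin.png',out)
E
```

```text
[ 0.41592736 -0.04228289  0.23911696] [ 0.17923525  0.15166404 -0.00704444]
```

View pics/fin.png

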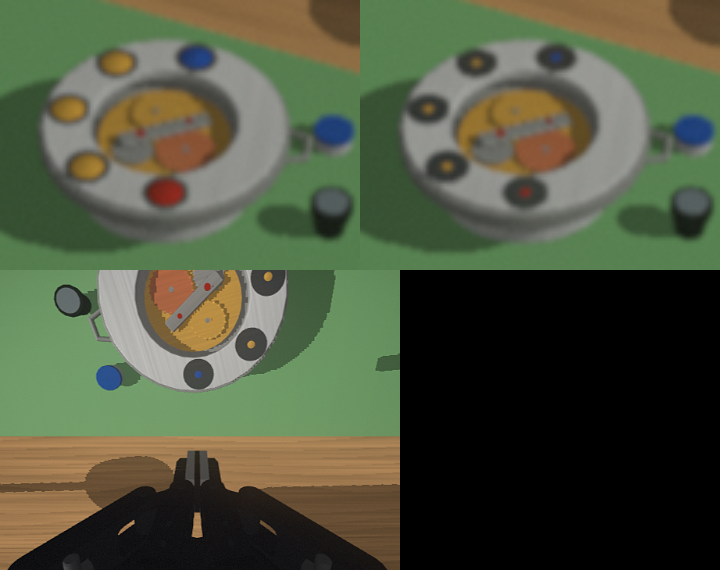

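All five studs now show only a small coloured tip inside their dark discs, for example red at (525,192) and blue at (556,58) in the composite. They are evenly in, the clock and the other things are unmoved, and the gripper is clear.

```bash
python3 -c "
from rig import job; print(job.finish_job())"
```

```text
the job is handed in; nothing more can be done
None
```

All five studs were pushed in, in order from red to blue, at 3–5 N each; between studs the fingertips followed the ring about 9 mm above its face rather than sliding on it. The job was handed in with the gripper clear, and no verdict came back.

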